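# Set the charging timer and pull its knob out to lock

## Robot

A 6-joint arm with a two-finger parallel gripper is mounted at the origin on the work surface. World frame = base frame: x ahead of the robot, y to its left, z up, the work surface at z = 0. Lengths are in mm, angles in degrees, forces in N, time in s.
With the tool pointing down it reaches from about 200 to 875 mm from the base axis. Payload 3.4 kg.
Tool frame: the origin (TCP) lies midway between the tips of the shut fingers; the grasp point (between the pads) lies 19 mm behind it; z points along the fingers, y is the line along which they close (so a half turn about z gives the same grasp; the last joint's range is limited). The gripper opens to 94 mm and grips with 3 to 60 N. Pads are 16 mm wide; open, the fingers measure 119 mm over their backs; the gripper's body (75 mm by 177 mm) begins 78 mm behind the grasp point.
Start: joints at [-78.553, 15.808, 86.224, -0, 77.962, -6.933], TCP at [181.312, -545.703, 205.493] pointing down, gripper open.
Joint ranges: [-165.64, 165.64], [-43.16, 119.46], [12.63, 154.43], [-67.54, 247.53], [6.08, 155.33], [-154.97, 154.97]. Speed limits (degrees/s): [147.25, 147.25, 180, 180, 180, 180].

## Interface

Orientations are given as a 3x3 rotation matrix whose columns are the frame's x, y, z axes.
In Python, from cell import sensors, get_image, get_calibration, order gives the robot as it stands. The module is installed in compiled form; this text tells all that it offers.
- The arm moves only by the shell command python3 -m creep 'ROWS'. ROWS is JSON, a list that holds one entry, the list of rows, each a list of 7 numbers: the closure in counts, from 0 (fully open) to 255 (shut), then the shift along the world's x, y, z in m, then the turn, a rotation vector about the world's x, y, z in rad. In form: [[[grip, dx, dy, dz, rx, ry, rz], ...]]. A call has 1 to 5 rows; each row shifts and turns the commanded pose from where the row before left it; what a row does not reach is not made up. A row lasts 1/8 s, in which the tool goes at most 62.5 mm and 10.7 degrees, less where a joint would pass 70% of its speed; a pose out of reach is approached as far as the arm can. A call with a gripper value outside its range is refused whole. The fingers move at their own pace and stop on an object; the grip force is fixed at half the most. Time passes only in rows, so rows that do not move let the fingers close. It gives the time, the measured TCP pose, the force, the opening and the grip force at its end, in the units of the state.
- sensors.get_state(): the state, without advancing time (a new reading comes with each control period).
- get_image(name): name is "scene" or "top"; returns (picture, depth): 480x640x3 uint8, red, green, blue; 480x640 float32, mm along the optical axis (not along the pixel's ray), 0 where there is no reading.
- get_calibration(name): a dict with "camera_matrix" (3x3 intrinsics, pixels), "R" (3x3) and "t" (3): a world point X has camera coordinates R X + t. Camera axes: x right, y down, z forward; pixel columns grow to the right and rows downward; lengths in mm; the calibration is good to about 2 mm. A picture is of the moment at which its call begins. get_calibration takes no time and is no camera call.
- order.job_done(): hands the job in; it is judged then, once.
The state is a dict: "clock": time; "joint_pos": joint angles; "qd": joint speeds; "joint_torque": joint torques, N m; "ee_pos": TCP position; "tcp_rot": TCP orientation; "wrist_force": force on the tool from outside, world axes, zero at the start; "torque": the same for the moment, N m; "width": finger opening in mm; "grasp_force": force on a finger pad.
Only numpy, scipy, OpenCV 4.12 (cv2) and the standard library are available. Lean on these libraries where they do the work, as an engineer would, in place of code of your own. Each camera call takes 0.05 s, during which the arm holds its last target. There are 200 camera calls.

## Task

Turn the orange knob of the charging timer until its white pointer is in the red band, then feel for the notch inside the band by turning slowly under a gentle pull, and pull the knob fully out so that it stays out, locked. Never force the catch: pull and turn gently where it resists, and leave everything else on the desk where it is. Let go of the knob at the end.

Things in the scene. Friction and masses are not known exactly. Their poses are not given: they have to be found in the camera images.
- timer: white charging-timer box fixed to the desk, 150 x 150 mm, 60 mm tall, round black scale on top; origin at the centre of its underside, z up; the knob is at the middle of its top. The notch: if the knob is kept lifted 5 to 6 mm and turned slowly through the band, the catch's push vanishes at the notch; then it pulls out freely and no longer turns (turning on strains the catch).
- dial: turning part of the knob, carries the orange grip; origin on the knob's vertical axis, 63 mm above the desk; z up, x along the grip bar towards the white pointer line. Turns with about 0.05 N m of friction, free for at least 1.8 rad clockwise (seen from above) from its start.
- knob_grip (a point): point on the knob's axis in the orange grip bar, 14 mm below the bar's top, 24 mm above the grey skirt. The upright bar is 52 mm long (dial x), 16 mm thick (dial y), 38 mm tall: grip its thickness from above. The skirt under it is 60 mm wide, 6 mm thick, 3 mm above the box. Rises with the knob.
- pointer_tip (a point): the tip of the white pointer line, 36 mm from the knob's axis along dial x
- band: red band on the scale, an arc 37 to 50 mm from the knob's axis, 0.45 rad either side of its middle; origin on the knob's axis at the box top, z up, x towards the band's middle. It stays put. Inside the box it carries the hidden catch plate. At the start the pointer is 0.6 to 1.05 rad from the band's middle, which is reached clockwise seen from above.
- band_middle (a point): point on the middle line of the red band, 36 mm from the knob's axis (where the pointer tip would be if it pointed at the middle)
- pull (a joint): knob pulled up: 0 in, 0.016 m fully out (stop). Slides with 1.5 N of friction plus 0.6 N of weight, stays where left. Comes out only at a hidden notch inside the band, 0.10 to 0.36 rad from its middle (varies; play 0.05 rad each way). Elsewhere it lifts 2 mm, then meets a sprung catch plate, 2 N per mm, that pushes it back; over 20 N on the catch damages it. Method: see timer.
- tumbler: clear drinking glass, 68 mm wide, 85 mm tall, standing beside the timer; bystander, origin at the centre of its underside
- phone: black smartphone lying face up, 150 x 72 x 9 mm, on the side nearer the robot; bystander, origin at the centre of its underside
- carton: white and green paper carton, 50 x 100 x 70 mm, standing beside the timer; bystander, origin at the centre of its underside
- mug: blue ceramic mug, 80 mm wide, 95 mm tall; bystander, origin at the centre of its underside
- thermos: steel bottle, 68 mm wide, 220 mm tall; bystander, origin at the centre of its underside
- folder: red certificate folder lying flat, 220 x 300 x 10 mm; bystander, origin at the centre of its underside
- tape: yellow ring (roll), 76 mm wide, 24 mm tall; bystander, origin at the centre of its underside
Things that resemble listed ones, but are neither listed nor needed, are in the scene too. Leave any pink or purple look-alike of the timer alone.

How it is judged (in metres and radians):
On the way, in this order (a step that is already met when the one before it is completed fails the run):
1. the pointer is in the red band, the knob not yet pulled out (horizontal distance between pointer_tip and band_middle below 0.017 m and value of joint pull below 0.0125 m), for 0.1 s.
2. the knob is pulled out in the band (horizontal distance between pointer_tip and band_middle below 0.017 m and value of joint pull above 0.0135 m), for 0.2 s.
At the end, for the whole second after the job is handed in: the knob is out by more than 13.5 mm (of 16) with its pointer tip within 17 mm (0.47 rad) of the middle of the red band, at rest and released (all of step 2 and contact force between the fingers and dial below 0.1 N and linear speed of dial below 0.02 m/s); the robot touches nothing.
It fails at once if the catch is forced: more than 20 N between the knob and its catch (contact force between dial and band above 20 N).
It fails at once if another thing on the desk is moved by more than 30 mm (distance of any of tumbler, phone, carton, mug, thermos, folder, tape from where it was at the start of the episode above 0.03 m).
It also fails if it takes over 42 s, if anything falls off the work surface, if the arm or the gripper's body presses on something with over 40 N, if the wrist force passes 120 N, or if a joint passes its speed limit or range.

## Working session

There is one attempt and no reset: what is moved stays moved. The work goes in short steps, Python scripts to look and compute and a shell command to move; the robot and the scene stay as the last step left them, time stands still between calls to the robot, and variables do not carry over. Pictures are saved under pics/ and viewed, at most 10 in all, crops included, and the job is handed in when it is done.

```bash
mkdir -p pics; python3 - <<'E'
from cell import sensors,get_image,get_calibration
import cv2,numpy as np
for n in("scene","top"):
    p,d=get_image(n); cv2.imwrite(f"pics/{n}0.png",p[:,:,::-1]); np.save(f"pics/{n}0.npy",d)
    c=get_calibration(n); print(n,c)
s=sensors.get_state(); print(s)
E
```

```text
scene {'camera_matrix': array([[433.32838657,   0.        , 320.34815269],
       [  0.        , 433.32838657, 234.11593247],
       [  0.        ,   0.        ,   1.        ]]), 'R': array([[-0.22819052,  0.97359728, -0.00611717],
       [ 0.83702365,  0.19296355, -0.51201218],
       [-0.49731328, -0.12195654, -0.8589564 ]]), 't': array([  96.53709092, -358.88950582, 1344.75938787])}
top {'camera_matrix': array([[580.43157336,   0.        , 312.94876748],
       [  0.        , 580.43157336, 231.6216468 ],
       [  0.        ,   0.        ,   1.        ]]), 'R': array([[-0.02435494, -0.99961184, -0.01352813],
       [-0.99488225,  0.02556265, -0.09775408],
       [ 0.09806195,  0.0110781 , -0.99511865]]), 't': array([  30.43364509,  522.77614268, 1408.32646178])}
{'clock': 0.1, 'joint_pos': array([-7.85520805e+01,  1.58442888e+01,  8.62845334e+01,  2.19646484e-04,
        7.79637526e+01, -6.93391159e+00]), 'qd': array([-0.0221515 ,  0.05128797, -0.23131693, -0.039433  , -0.05192482,
        0.00386409]), 'joint_torque': array([ 1.59281262e-03, -4.05456769e+01, -2.37781030e+01,  7.03314668e-02,
        2.98829901e-02, -4.94021242e-05]), 'ee_pos': array([ 181.21263801, -545.18143573,  204.71224584]), 'tcp_rot': array([[ 9.48976343e-01,  3.15347110e-01, -3.17011411e-04],
       [ 3.15347207e-01, -9.48975041e-01,  1.58433327e-03],
       [ 1.98779001e-04, -1.60346346e-03, -9.99998695e-01]]), 'wrist_force': array([-0.82331148,  0.33704023, -0.02499153]), 'torque': array([-0.01994218, -0.02959039, -0.04048955]), 'grasp_force': 0.0, 'width': 93.76372949712471}
```

View pics/scene0.png

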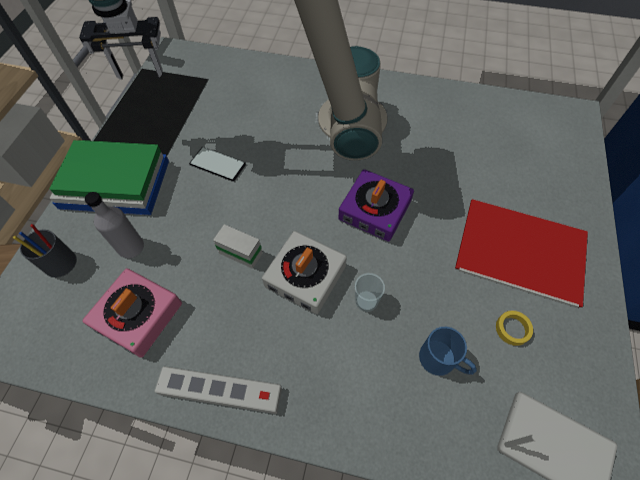

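View pics/top0.png

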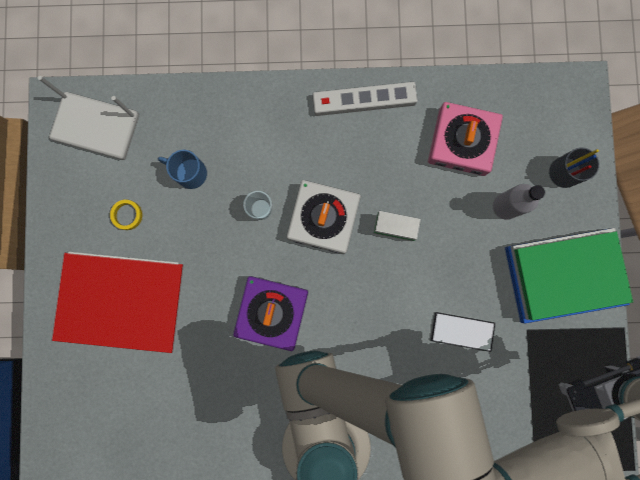

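The candidates in the top view are white (324,216), pink (465,138) and purple (270,312). The white one fits the description, since it sits between the tumbler and the carton. I'll confirm it in a crop and measure it.

```bash
cat > h.py <<'E'
import cv2,numpy as np
from cell import get_calibration
def ray(n,uv,z):
    c=get_calibration(n);K,R,t=c["camera_matrix"],c["R"],c["t"]
    uv=np.atleast_2d(uv).astype(float)
    d=(R.T@np.linalg.inv(K)@np.c_[uv,np.ones(len(uv))].T).T; o=-R.T@t
    return o+d*((z-o[2])/d[:,2])[:,None]
def cen(m): 
    y,x=np.nonzero(m); return np.c_[x,y]
def measure(n,p,roi,ztop=107):
    x0,y0,x1,y1=roi; h=cv2.cvtColor(p,cv2.COLOR_RGB2HSV).astype(int); k=np.zeros(p.shape[:2],bool);k[y0:y1,x0:x1]=1
    H,S,V=h[...,0],h[...,1],h[...,2]
    return dict(red=k&((H<5)|(H>172))&(S>150)&(V>90),orange=k&(H>=7)&(H<20)&(S>150)&(V>90),
      black=k&(V<60),white=k&(V>120)&(S<40))
E
python3 - <<'E'
from h import *
for n,roi in(("top",(285,175,365,258)),("scene",(260,230,350,315))):
    p=cv2.imread(f"pics/{n}0.png")[:,:,::-1].copy(); m=measure(n,p,roi)
    x0,y0,x1,y1=roi
    cv2.imwrite(f"pics/crop_{n}.png",cv2.resize(p[y0:y1,x0:x1,::-1],None,fx=7,fy=7,interpolation=cv2.INTER_CUBIC))
    for k in m: print(n,k,m[k].sum(),cen(m[k]).mean(0))
    # disc: hull of black+red
    q=cv2.morphologyEx((m["black"]|m["red"]).astype(np.uint8),cv2.MORPH_OPEN,np.ones((2,2)))
    cs=max(cv2.findContours(q,cv2.RETR_EXTERNAL,cv2.CHAIN_APPROX_NONE)[0],key=cv2.contourArea)
    e=cv2.fitEllipse(cv2.convexHull(cs)); c=ray(n,e[0],60)[0]; print("disc",e,c)
    r=ray(n,cen(m["red"]),60); 
    rr=np.hypot(*(r-c)[:,:2].T); a=np.degrees(np.arctan2(*(r-c)[:,1::-1].T)); print("red mean",r.mean(0),"ang",np.percentile(a,[0,5,50,95,100]),"rad",rr.min(),rr.max())
    o=cv2.minAreaRect(cen(m["orange"]).astype(np.float32)); print("orange",o, ray(n,cv2.boxPoints(o),107))
E
```

```text
top red 98 [338.90816327 207.45918367]
top orange 118 [323.        214.8220339]
top black 941 [321.12646121 217.84272051]
top white 4071 [328.24048145 215.16949153]
disc ((324.349609375, 216.7509765625), (44.13112258911133, 44.44468688964844), 134.8741912841797) [555.40398323 -11.46620664  60.        ]
red mean [577.13939778 -47.2724938   60.        ] ang [-86.08850698 -83.10292206 -58.54382636 -35.23756797 -31.70374362] rad 34.977527346084315 51.107902238094134
orange ((323.2935791015625, 213.68809509277344), (6.513219356536865, 21.83843994140625), 16.699241638183594) [[534.84303026   6.42382493 107.        ]
 [583.72781372  -9.49782721 107.        ]
 [578.92133346 -23.97479754 107.        ]
 [530.07551958  -8.01135638 107.        ]]
scene red 86 [286.59302326 269.25581395]
scene orange 146 [303.10958904 258.68493151]
scene black 1143 [305.02712161 270.25021872]
scene white 1888 [303.47563559 268.89036017]
disc ((305.2666015625, 267.2421875), (41.369224548339844, 46.74147033691406), 84.685546875) [559.15895105  -4.02987319  60.        ]
red mean [574.02138038 -45.32342127  60.        ] ang [-95.53453915 -92.23193995 -69.6238791  -47.20779463 -44.46845032] rad 37.1642102398918 52.824729401315736
orange ((302.7000427246094, 259.10003662109375), (8.497057914733887, 25.491174697875977), 26.56505012512207) [[590.71296939 -21.92035494 107.        ]
 [528.81453586 -11.54178873 107.        ]
 [534.52947021   7.75501799 107.        ]
 [595.94378263  -3.14244325 107.        ]]
```

View pics/crop_top.png

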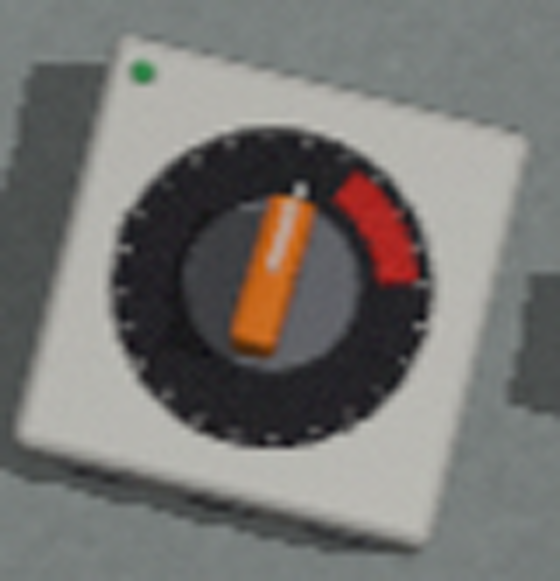

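View pics/crop_scene.png

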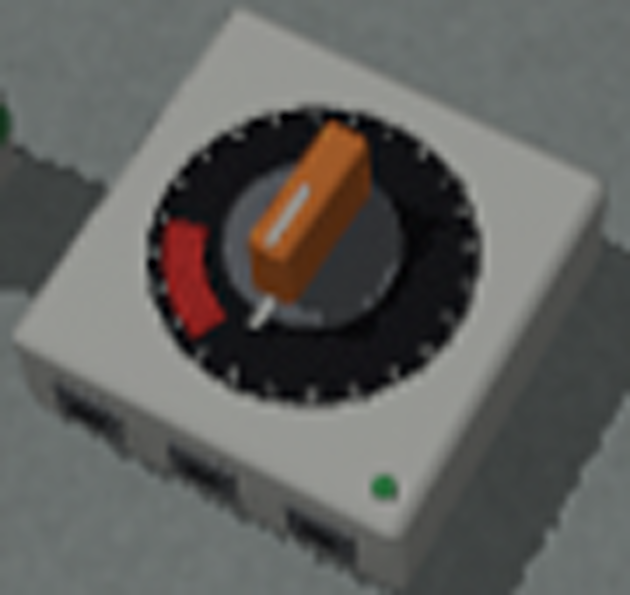

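The crop confirms the white timer. In the top crop the disc centre is near (271,287), the pointer tip near (302,184) and the red band near (378,228). The ellipse mask was rough, so I'll refine the centre using the box corners and the disc.

```bash
python3 - <<'E'
from h import *
T=lambda q,o:np.array(q,float)/7-0.5+3/7*0+np.array(o)
def inter(q):
    a,b,c,d=[np.r_[x,1] for x in q]; p=np.cross(np.cross(a,c),np.cross(b,d)); return p[:2]/p[2]
tc=T([(122,35),(527,135),(422,548),(18,438)],(285,175)); sc=T([(240,8),(602,185),(400,540),(14,340)],(260,230))
for n,c,disc,roi,tip in(("top",tc,T((271,287),(285,175)),(285,175,365,258),T((302,184),(285,175))),("scene",sc,T((315,255),(260,230)),(260,230,350,315),T((252,325),(260,230)))):
    print(n,"box",ray(n,inter(c),60)[0],"disc",ray(n,disc,60)[0]); w=ray(n,c,60); print(np.linalg.norm(w-np.roll(w,1,0),axis=1).round())
    p=cv2.imread(f"pics/{n}0.png")[:,:,::-1].copy()
    x0,y0,x1,y1=roi; b=np.zeros(p.shape[:2],np.uint8); b[y0:y1,x0:x1]=((p.min(2)<75)&(np.hypot(*(np.moveaxis(np.indices(p.shape[:2])[::-1],0,-1)-disc).transpose(2,0,1))<27))[y0:y1,x0:x1]
    cs=max(cv2.findContours(b,cv2.RETR_EXTERNAL,cv2.CHAIN_APPROX_NONE)[0],key=cv2.contourArea); e=cv2.fitEllipse(cs); cc=ray(n,e[0],60)[0]; print("ell",e,cc)
    m=measure(n,p,roi); cw=ray(n,inter(c),60)[0]
    for c0 in(cc,cw):
      r=ray(n,cen(m["red"]),60)-c0; a=np.degrees(np.arctan2(r[:,1],r[:,0])); t=ray(n,tip,66)[0]-c0
      print("band",a.min(),np.median(a),a.max(),"tip",np.degrees(np.arctan2(t[1],t[0])),np.hypot(*t[:2]))
E
```

```text
top box [558.17840097  -8.43469952  60.        ] disc [558.52105294  -8.80283536  60.        ]
[145. 145. 148. 144.]
ell ((323.41290283203125, 215.7657470703125), (43.070655822753906, 43.93196105957031), 168.8242645263672) [557.86144495  -9.26588227  60.        ]
band -89.23732305201456 -62.773976215336724 -36.14567377715941 tip -17.426003095729214 37.08841322637886
band -89.62725528125266 -63.624059046438546 -37.342391487342375 tip -18.799472797009162 37.045564896283516
scene box [558.12713644  -5.83018278  60.        ] disc [556.23473665  -6.6272639   60.        ]
[146. 144. 145. 146.]
ell ((304.2070007324219, 266.1749267578125), (40.807891845703125, 46.41107177734375), 84.48407745361328) [557.0148631   -7.13854688  60.        ]
band -92.90958566499877 -65.47874267002402 -39.846357461996064 tip -21.38999048798933 33.98525000480707
band -94.3542145222576 -67.52665348173677 -41.98360791969084 tip -24.17128886258822 33.4661916276023
```

```bash
python3 -m creep '[[[0,0.027,0.038,0,0,0,0.178],[0,0.027,0.038,0,0,0,0.178],[0,0.027,0.038,0,0,0,0.178],[0,0.027,0.038,0,0,0,0.178],[0,0.027,0.038,0,0,0,0.178]]]'; python3 -m creep '[[[0,0.027,0.038,0,0,0,0.178],[0,0.027,0.038,0,0,0,0.178],[0,0.027,0.038,0,0,0,0.178],[0,0.027,0.038,0,0,0,0.178],[0,0.027,0.038,0,0,0,0.178]]]';  python3 -m creep '[[[0,0.027,0.038,0,0,0,0.178],[0,0.027,0.038,0,0,0,0.178],[0,0.027,0.038,0,0,0,0.178],[0,0.025,0.038,0,0,0,0.178],[0,0,0,0,0,0,0]]]'; python3 -c "
from cell import sensors;print(sensors.get_state())"
```

```text
clock: 0.72
ee_pos: [316.9, -354.2, 205.2]
tcp_rot: [[0.347, 0.938, -0.0], [0.938, -0.347, 0.0], [0.0, -0.0, -1.0]]
wrist_force: [-0.4, -0.8, 0.3]
width: 93.9
grasp_force: 0.0
clock: 1.35
ee_pos: [451.8, -164.2, 205.2]
tcp_rot: [[-0.511, 0.86, -0.0], [0.86, 0.511, 0.0], [0.0, -0.0, -1.0]]
wrist_force: [-0.3, -0.2, 0.4]
width: 93.8
grasp_force: 0.0
clock: 1.98
ee_pos: [558.3, -11.3, 204.7]
tcp_rot: [[-0.948, 0.319, -0.001], [0.319, 0.948, 0.001], [0.001, 0.001, -1.0]]
wrist_force: [-1.0, -1.3, 0.0]
width: 94.0
grasp_force: 0.0
{'clock': 1.975, 'joint_pos': array([-8.33310867e+00,  1.44234372e+01,  8.82940827e+01,  4.85728196e-02,
        7.73268351e+01, -7.97191905e+01]), 'qd': array([-2.75569109, -1.26258953,  1.83641783, -2.34382386,  0.97082055,
        1.36142132]), 'joint_torque': array([  1.26929954, -38.43807936, -24.11383152,   0.31633208,
        -0.06265839,  -0.1675624 ]), 'ee_pos': array([558.27546075, -11.30625682, 204.69688812]), 'tcp_rot': array([[-9.47631123e-01,  3.19366305e-01, -6.46021135e-04],
       [ 3.19365663e-01,  9.47631103e-01,  9.30553128e-04],
       [ 9.09377035e-04,  6.75504138e-04, -9.99999358e-01]]), 'wrist_force': array([-1.00161456, -1.30637618,  0.04885812]), 'torque': array([ 0.01832018, -0.08372624, -0.01582524]), 'grasp_force': 0.0, 'width': 94.00590086584518}
```

```bash
python3 -m creep '[[[0,-0.001,0.003,-0.04,0,0,0],[0,0,0,-0.04,0,0,0],[0,0,0,-0.03,0,0,0],[0,0,0,-0.018,0,0,0],[0,0,0,0,0,0,0]]]'; python3 - <<'E'
from cell import get_image
import cv2
p,d=get_image("scene"); cv2.imwrite("pics/s1.png",cv2.resize(p[190:320,240:380,::-1],None,fx=5,fy=4.6,interpolation=cv2.INTER_CUBIC))
E
```

```text
clock: 2.6
ee_pos: [554.2, -11.5, 76.0]
tcp_rot: [[-0.946, 0.325, -0.004], [0.325, 0.946, 0.0], [0.004, -0.001, -1.0]]
wrist_force: [-0.4, -0.3, 0.0]
width: 93.8
grasp_force: 0.0
```

View pics/s1.png

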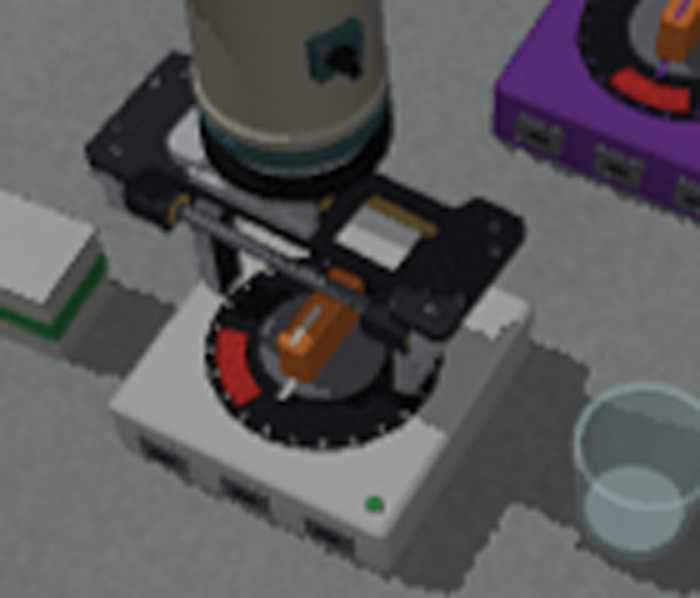

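The picture shows the bar at about (320,325), between the fingers. I'll correct by 3 mm and close on it.

```bash
python3 -m creep '[[[0,0.003,0.003,0,0,0,0],[120,0,0,0,0,0,0],[255,0,0,0,0,0,0],[255,0,0,0,0,0,0],[255,0,0,0,0,0,0]]]'; python3 -m creep '[[[255,0,0,0,0,0,0],[255,0,0,0,0,0,0],[255,0,0,0,0,0,0]]]';python3 -c "
from cell import sensors;s=sensors.get_state();print(s['torque'],s['joint_pos'])"
```

```text
clock: 3.28
ee_pos: [559.3, -7.7, 77.6]
tcp_rot: [[-0.946, 0.323, 0.0], [0.323, 0.946, 0.0], [-0.0, 0.0, -1.0]]
wrist_force: [0.4, -0.6, -0.0]
width: 57.3
grasp_force: 0.0
clock: 3.65
ee_pos: [559.3, -7.7, 77.5]
tcp_rot: [[-0.946, 0.323, -0.0], [0.323, 0.946, 0.0], [0.0, 0.0, -1.0]]
wrist_force: [0.2, 0.1, -0.3]
width: 27.7
grasp_force: 0.0
[ 0.03683571 -0.10943369  0.02581868] [-7.91981165e+00  2.02659714e+01  9.91984985e+01  4.94642440e-03
  6.05374061e+01 -7.90834421e+01]
```

```bash
python3 -m creep '[[[255,0,0,-0.002,0,0,0],[255,0,0,0,0,0,0],[255,0,0,0,0,0,0],[255,0,0,0,0,0,0]]]';python3 -c "
from cell import sensors;s=sensors.get_state();print(s['torque'],s['joint_pos'])"
```

```text
clock: 4.15
ee_pos: [559.2, -8.6, 75.5]
tcp_rot: [[-0.947, 0.323, -0.0], [0.323, 0.947, -0.001], [-0.0, -0.001, -1.0]]
wrist_force: [-1.0, -5.3, 0.6]
width: 15.8
grasp_force: 30.0
[-0.9629225   0.09372111  0.08610044] [-7.94835475e+00  2.03811906e+01  9.93471288e+01 -9.59267501e-02
  6.02769395e+01 -7.90850090e+01]
```

```bash
python3 -m creep '[[[255,0,-0.001,0,0,0,-0.1],[255,0,0,0,0,0,-0.1],[255,0,0,0,0,0,-0.1],[255,0,0,0,0,0,-0.1],[255,0,0,0,0,0,0]]]';python3 -m creep '[[[255,0,0,0,0,0,0],[255,0,0,0,0,0,0]]]'; python3 - <<'E'
from cell import get_image,sensors
import cv2,numpy as np
s=sensors.get_state();print(s['torque'],np.degrees(np.arctan2(s['tcp_rot'][1,0],s['tcp_rot'][0,0]))-180)
p,d=get_image("scene"); cv2.imwrite("pics/s2.png",cv2.resize(p[230:310,265:345,::-1],None,fx=7,fy=7,interpolation=cv2.INTER_CUBIC))
E
```

```text
clock: 4.78
ee_pos: [558.8, -9.3, 75.4]
tcp_rot: [[-0.747, 0.665, -0.001], [0.665, 0.747, -0.001], [0.0, -0.001, -1.0]]
wrist_force: [-1.6, -4.4, 1.1]
width: 15.8
grasp_force: 30.0
clock: 5.03
ee_pos: [558.8, -9.2, 75.5]
tcp_rot: [[-0.747, 0.664, -0.001], [0.664, 0.747, -0.001], [0.0, -0.001, -1.0]]
wrist_force: [-1.8, -5.0, 1.0]
width: 15.9
grasp_force: 30.0
[-0.95259345  0.26850193 -0.03458697] -41.64043892311682
```

View pics/s2.png

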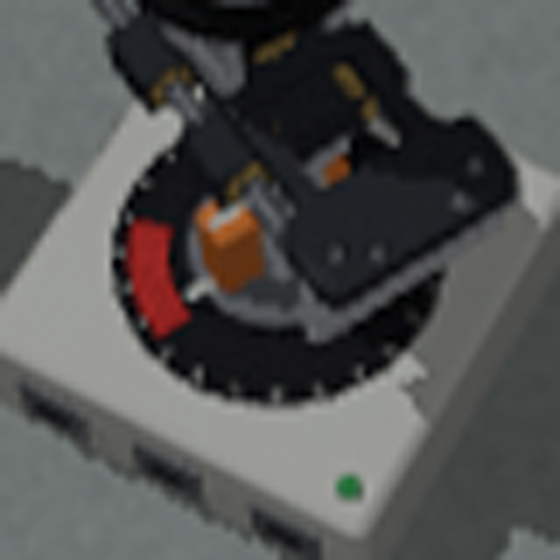

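The pointer tip, at (195,297), is just inside the end of the band. Next I'll lift gently in small steps.

```bash
python3 -m creep '[[[255,0,-0.001,0.001,0,0,0],[255,0,0,0.001,0,0,0],[255,0,0,0.001,0,0,0],[255,0,0,0,0,0,0]]]'; python3 -m creep '[[[255,0,0,0.001,0,0,0],[255,0,0,0.0005,0,0,0],[255,0,0,0,0,0,0]]]'
```

```text
clock: 5.58
ee_pos: [558.8, -9.3, 78.2]
tcp_rot: [[-0.746, 0.666, -0.001], [0.666, 0.746, 0.001], [0.001, -0.0, -1.0]]
wrist_force: [-1.4, -2.7, -2.6]
width: 15.8
grasp_force: 30.0
clock: 5.95
ee_pos: [558.8, -9.4, 79.6]
tcp_rot: [[-0.746, 0.666, -0.001], [0.666, 0.746, 0.001], [0.001, -0.0, -1.0]]
wrist_force: [-0.8, -0.4, -6.2]
width: 15.9
grasp_force: 30.0
```

```bash
python3 -m creep '[[[255,0,0,0.001,0,0,0],[255,0,0,0.0005,0,0,0],[255,0,0,0,0,0,0]]]'; python3 -m creep '[[[255,0,0,0,0,0,-0.03],[255,0,0,0,0,0,0]]]';python3 -m creep '[[[255,0,0,0,0,0,-0.03],[255,0,0,0,0,0,0]]]';python3 -m creep '[[[255,0,0,0,0,0,-0.03],[255,0,0,0,0,0,0]]]'
```

```text
clock: 6.32
ee_pos: [558.8, -9.4, 81.1]
tcp_rot: [[-0.746, 0.666, -0.001], [0.666, 0.746, 0.001], [0.001, -0.0, -1.0]]
wrist_force: [-0.9, 0.3, -7.6]
width: 15.9
grasp_force: 30.0
clock: 6.58
ee_pos: [558.8, -9.4, 82.0]
tcp_rot: [[-0.725, 0.688, -0.001], [0.688, 0.725, 0.0], [0.001, -0.0, -1.0]]
wrist_force: [-4.9, 0.5, -2.2]
width: 15.8
grasp_force: 30.0
clock: 6.82
ee_pos: [558.8, -9.5, 81.9]
tcp_rot: [[-0.704, 0.71, -0.001], [0.71, 0.704, 0.0], [0.001, -0.0, -1.0]]
wrist_force: [-4.5, 1.1, 1.4]
width: 15.7
grasp_force: 30.0
clock: 7.08
ee_pos: [558.8, -9.5, 81.9]
tcp_rot: [[-0.683, 0.731, -0.001], [0.731, 0.683, 0.0], [0.001, -0.0, -1.0]]
wrist_force: [-5.9, 1.1, 0.7]
width: 15.6
grasp_force: 30.0
```

The push vanished after the first step. I turned a little too far, so I'll check the torque, back off slightly and test the pull.

```bash
python3 -c "
from cell import sensors;s=sensors.get_state();print(s['torque'])"; python3 -m creep '[[[255,0.0005,0,0.0005,0,0,0.03],[255,0,0,0.0005,0,0,0],[255,0,0,0,0,0,0]]]';python3 -c "
from cell import sensors;s=sensors.get_state();print(s['torque'])"
```

```text
[ 0.19603033  0.94100957 -0.05386795]
clock: 7.45
ee_pos: [558.8, -9.5, 82.5]
tcp_rot: [[-0.705, 0.71, -0.002], [0.71, 0.705, 0.0], [0.002, -0.001, -1.0]]
wrist_force: [-4.9, 0.5, -1.7]
width: 16.0
grasp_force: 30.0
[ 0.15193229  0.88995514 -0.02371661]
```

```bash
python3 -m creep '[[[255,0,0,0.001,0,0,0],[255,0,0,0.001,0,0,0],[255,0,0,0,0,0,0]]]';python3 -m creep '[[[255,0,0,0.001,0,0,0],[255,0,0,0.001,0,0,0],[255,0,0,0,0,0,0]]]'
```

```text
clock: 7.82
ee_pos: [558.8, -9.5, 84.5]
tcp_rot: [[-0.705, 0.71, -0.002], [0.71, 0.705, 0.0], [0.002, -0.001, -1.0]]
wrist_force: [-5.7, 0.6, -1.1]
width: 15.8
grasp_force: 30.0
clock: 8.2
ee_pos: [558.8, -9.5, 86.5]
tcp_rot: [[-0.705, 0.71, -0.002], [0.71, 0.705, 0.0], [0.002, -0.001, -1.0]]
wrist_force: [-5.4, 0.5, -1.7]
width: 16.0
grasp_force: 30.0
```

```bash
python3 -m creep '[[[255,0,0,0.001,0,0,0],[255,0,0,0.001,0,0,0],[255,0,0,0.001,0,0,0],[255,0,0,0,0,0,0]]]';python3 -m creep '[[[255,0,0,0.001,0,0,0],[255,0,0,0.0005,0,0,0],[255,0,0,0,0,0,0],[255,0,0,0,0,0,0]]]'
```

```text
clock: 8.7
ee_pos: [558.8, -9.5, 89.5]
tcp_rot: [[-0.705, 0.71, -0.002], [0.71, 0.705, 0.0], [0.002, -0.001, -1.0]]
wrist_force: [-5.8, 0.7, -2.0]
width: 15.9
grasp_force: 30.0
clock: 9.2
ee_pos: [558.8, -9.5, 91.0]
tcp_rot: [[-0.705, 0.71, -0.002], [0.71, 0.705, 0.0], [0.001, -0.001, -1.0]]
wrist_force: [-5.2, 1.2, 0.3]
width: 15.7
grasp_force: 30.0
```

```bash
python3 -m creep '[[[255,0,0,0.0005,0,0,0],[255,0,0,0,0,0,0]]]';python3 -m creep '[[[255,0,0,0.0005,0,0,0],[255,0,0,0,0,0,0]]]'
```

```text
clock: 9.45
ee_pos: [558.9, -9.5, 91.5]
tcp_rot: [[-0.705, 0.71, -0.002], [0.71, 0.705, 0.0], [0.002, -0.001, -1.0]]
wrist_force: [-5.2, 0.5, -1.6]
width: 15.5
grasp_force: 30.0
clock: 9.7
ee_pos: [558.8, -9.5, 91.5]
tcp_rot: [[-0.705, 0.71, -0.002], [0.71, 0.705, 0.0], [0.002, -0.001, -1.0]]
wrist_force: [-5.3, 1.8, -4.6]
width: 15.9
grasp_force: 30.0
```

The stop is reached at 16 mm. Before releasing I'll ease the tension, then open partway and fully, and rise.

```bash
python3 -m creep '[[[255,0,0,-0.0005,0,0,0],[200,0,0,0,0,0,0],[100,0,0,0,0,0,0],[0,0,0,0,0,0,0],[0,0,0,0,0,0,0]]]';python3 -m creep '[[[0,0,0,0,0,0,0],[0,0,0,0.01,0,0,0],[0,0,0,0.03,0,0,0],[0,0,0,0.04,0,0,0],[0,0,0,0.04,0,0,0]]]';python3 -m creep '[[[0,-0.05,0,0.03,0,0,0],[0,-0.05,0,0,0,0,0],[0,-0.05,0,0,0,0,0],[0,-0.05,0,0,0,0,0],[0,0,0,0,0,0,0]]]'; python3 - <<'E'
from h import *
from cell import get_image
for n,roi in(("scene",(265,230,345,310)),):
    p,d=get_image(n); x0,y0,x1,y1=roi
    cv2.imwrite("pics/s3.png",cv2.resize(p[y0:y1,x0:x1,::-1],None,fx=7,fy=7,interpolation=cv2.INTER_CUBIC))
    m=measure(n,p,roi)["orange"]
    d0=np.load("pics/scene0.npy"); p0=cv2.imread("pics/scene0.png")[:,:,::-1].copy(); m0=measure(n,p0,roi)["orange"]
    c=get_calibration(n)
    for M,D in((m0,d0),(m,d)):
        uv=cen(M); z=D[M]; X=(np.linalg.inv(c["camera_matrix"])@np.c_[uv,np.ones(len(uv))].T)*z; W=c["R"].T@(X-c["t"][:,None]); print(np.percentile(W[2],[50,80,90,95]))
E
```

```text
clock: 10.32
ee_pos: [560.8, -9.8, 92.0]
tcp_rot: [[-0.705, 0.71, 0.002], [0.71, 0.705, -0.0], [-0.002, 0.001, -1.0]]
wrist_force: [0.3, -0.4, -0.2]
width: 46.7
grasp_force: 0.0
clock: 10.95
ee_pos: [559.8, -9.7, 213.3]
tcp_rot: [[-0.705, 0.709, 0.001], [0.709, 0.705, -0.0], [-0.001, 0.0, -1.0]]
wrist_force: [0.3, 0.3, -0.3]
width: 93.1
grasp_force: 0.0
clock: 11.58
ee_pos: [356.7, -9.3, 242.3]
tcp_rot: [[-0.704, 0.71, 0.001], [0.71, 0.704, -0.0], [-0.001, 0.0, -1.0]]
wrist_force: [-0.3, -0.1, 0.5]
width: 94.0
grasp_force: 0.0
[106.69051753 108.53522952 109.24454104 109.78650084]
[119.25423876 123.57816714 124.72263445 125.55160598]
```

View pics/s3.png

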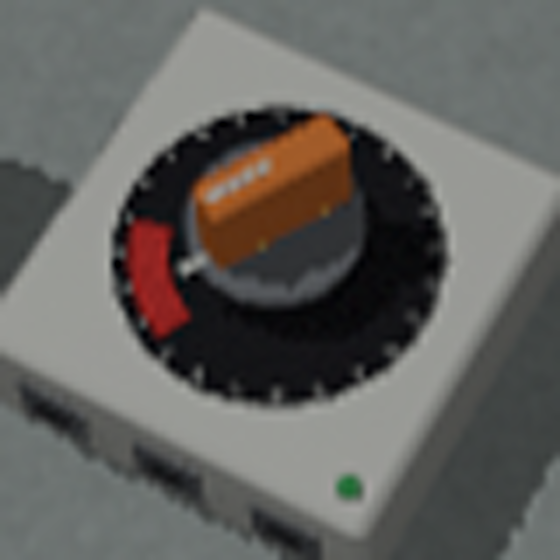

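The picture shows the knob standing about 15.5 mm higher with its pointer tip at (187,268) beside the band, released and clear of the arm. I'm handing in.

```bash
python3 -c "
from cell import order;print(order.job_done())"
```

```text
the job is handed in; nothing more can be done
None
```

The knob was turned into the red band, pulled about 16 mm out to its stop at the notch and released. It stayed out in the last picture, nothing else was touched, and the job is handed in; no verdict came back.

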